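# Space the loose frieze tile from its cut neighbour and hold it tight

## Robot

A 6-joint arm with a two-finger parallel gripper is mounted at the origin on the work surface. World frame = base frame: x ahead of the robot, y to its left, z up, the work surface at z = 0. Lengths are in m, angles in rad, forces in N, time in s.
With the tool pointing down it reaches from about 0.35 to 0.85 m from the base axis. Payload 8.1 kg.
Tool frame: the origin (TCP) lies at the very end of the fingers, on their centre line; the grasp point (between the pads) lies 19 mm behind it; z points along the fingers, y is the line along which they close (so a half turn about z gives the same grasp; the last joint's range is limited). The gripper opens to 93 mm and grips with 3 to 60 N. Pads are 15 mm wide; open, the fingers measure 128 mm over their backs; the gripper's body (75 mm by 188 mm) begins 65 mm behind the grasp point.
Start: joints at [1.218, 0.13, 1.488, -0, 1.523, -0.085], TCP at [0.159, 0.579, 0.219] pointing down, gripper open.
Joint ranges: [-2.96, 2.96], [-0.89, 2.26], [0.02, 2.5], [-1.34, 4.48], [0, 2.73], [-2.66, 2.66]. Speed limits (rad/s): [2.39, 2.39, 2.79, 3.14, 3.14, 3.14].

## Interface

Orientations are given as a rotation vector (axis times angle).
In Python, from plant import robot gives the robot as it stands.
- The arm moves only by the tool play_rows, never from a script. Its argument "deltas" is one flat list of numbers, 5 for each row, row after row: the shift along the tool's x, y, z in mm, then the turn about the tool's z in degrees, then the finger opening in mm, from 0 to 93. A call has 1 to 10 rows; each row shifts and turns the commanded pose from where the row before left it, along the tool's axes as they then stand; what a row does not reach is not made up. A row lasts 1/12 s, in which the tool goes at most 41.7 mm and 7.16 degrees, less where a joint would pass 70% of its speed; a pose out of reach is approached as far as the arm can. A call with a gripper value outside its range is refused whole. The fingers move at their own pace and stop on an object; "newtons" is the grip in N (left out, the last holds). Time passes only in rows, so rows that do not move let the fingers close. It gives the time, the measured TCP pose, the force, the opening and the grip force at its end, in the units of the state.
- robot.read_state(): the state, without advancing time (a new reading comes with each control period).
- robot.read_camera(name): name is "scene" or "side" or "wrist"; returns a dict with "pixels" (480x640x3 uint8, blue, green, red), "mtx" (3x3 intrinsics, pixels), "eye" and "rotation" of the camera in the world. Camera axes: x right, y up, looking along -z (the intrinsics and any distortion apply to the point x, -y, -z); pixel columns grow to the right and rows downward; lengths in m; the calibration is good to about 2 mm. A picture is of the moment at which its call begins. There is no depth.
- robot.close_job(): hands the job in; it is judged then, once.
The state is a dict: "t": time; "q": joint angles; "dq": joint speeds; "joint_torque": joint torques, N m; "tool_pos": TCP position; "orientation": TCP orientation; "force": force on the tool from outside, world axes, zero at the start; "wrist_torque": the same for the moment, N m; "opening": finger opening in m; "gripper_force": force on a finger pad.
Only numpy, scipy, OpenCV 4.12 (cv2) and the standard library are available. Lean on these libraries where they do the work, as an engineer would, in place of code of your own. Each camera call takes 0.05 s, during which the arm holds its last target. There are 200 camera calls.

## Task

Swing the hasp of the spacer case off its staple so that the sprung lid opens fully and stays open, and take out the thick orange spacer. Stand the spacer down on the board in the joint beside the loose terracotta star tile that is wide enough for it, never forcing it against the full-size blue tile at the tight joint, and let go of it. Then grip the star tile and slide it along the row, flat and square with its neighbours, until it presses the spacer firmly against the narrow blue tile, and finish while still gripping and pressing it there, with everything else left where it stands.

Things in the scene. Friction and masses are not known exactly. Their poses are not given: they have to be found in the camera images.
- case: Fixed plywood case, 200 mm along y, 120 along x, 58 high without lid, walls and floor 6 thick. Origin: centre of its underside; -x is its front (hasp side), z up. On its floor three spacer slots at y = -50, 0, +50 mm, 12.5 mm wide between ribs 12 mm high. A staple stands out 16 mm from the front's middle through the hasp's slot and keeps the lid shut until the hasp is off.
- lid (a joint): Angle of the sprung lid (120 x 200 x 9 mm), rad: 0 shut, 1.57 upright, stop at 1.8. Its axis is parallel to the case's y through x = +60, z = 58 mm in the case frame. Spring hinges (about 0.5 N at the front edge) swing it open to the stop by themselves in a second or two once the hasp is off and nothing is above it, and keep it there.
- hasp (a joint): Angle of the steel hasp hinged on the middle of the lid's front edge, rad: 0 hanging straight down over the staple, growing as its end swings outward (case -x) and up, stop at 1.6. Axis parallel to the case's y, at x = -64.5, z = 63 mm (case frame, lid shut). It swings almost freely, and is clear of the staple beyond 0.5.
- hasp_bar (a point): Middle of the round finger bar at the hasp's end: 26 mm long along the case's y, 8 mm thick, flat ends, carried on the strap's end (16 mm wide there, 20 above) bent square outward. With hasp at 0 it lies 17 mm outward of the hasp's axis and 36 mm below it (27 mm above the table). It can be pinched from above by its two ends and turns freely between the fingers.
- spacer: Loose orange plastic tile spacer, upright, 30 g: foot blade 48 mm long along its x, 10 mm thick along its y, 16 mm high (its lowest 4 mm only 7 mm thick), and above it a grip tab 28 mm long, 10 mm thick, up to 46 mm high. Origin: centre of its underside, z up. It begins upright in one of the three slots of the case, thickness along the case's y.
- thin_spacer: Loose white plastic spacer of the same shape but 6 mm thick, in another slot of the case (slots at y = -50 and +50 mm are used). Not needed: leave it there. Origin: centre of its underside.
- board: Fixed plywood backing board 130 mm along its x, 240 mm along its y, 12 mm thick. Origin: centre of its underside on the table. The row of three tiles runs along its y, on its middle line.
- loose_tile: Loose terracotta tile with a cream star, 60 x 60 mm, 14.8 mm thick, 0.12 kg, lying on the board between the two blue tiles. Origin: centre of its underside. Its two edges across x are free for the fingers; the joints are at its +y and -y edges, one 3.5 to 6.5 mm, the other 13.5 to 16.5 mm wide at the start.
- full_tile: Blue patterned tile fixed to the board at one end of the row, 60 x 60 mm, 14.8 mm thick. Origin: centre of its underside (on the board). The joint between it and the star tile is the tight one.
- cut_tile: Narrow blue patterned tile, fixed to the board at the other end of the row (which end varies), 60 mm along x, 40 mm along y, 14.8 mm thick. Origin: centre of its underside (on the board), axes as the board's. The joint between it and the star tile is the wide one.
- jug: Round terracotta jug, 74 mm wide, 122 mm high, a bystander behind the work. Origin: centre of its underside.
- vase: Round terracotta vase, 63 mm wide, 140 mm high, a bystander behind the work. Origin: centre of its underside.
- bowl: Terracotta bowl, 100 mm wide, 60 mm high, a bystander behind the work. Origin: centre of its underside.
- brush_jar: White jar 72 mm wide, 90 mm high, holding brushes up to 175 mm high, a bystander. Origin: centre of its underside.
- sponge: Yellow sponge 70 x 45 x 28 mm, a bystander at the side. Origin: centre of its underside.
- scraper: Scraper (a spatula) lying at the side, about 250 mm long along its x, a bystander. Origin: its middle on the table.

How it is judged:
By the outcome, as a careful person would: the job done as asked, in the order asked, and still so for the second after the job is handed in, while the arm keeps its last pose, push and grip.
It also fails if it takes over 64 s, if anything falls off the work surface, if the arm or the gripper's body presses on something with over 40 N, if the wrist force passes 120 N, or if a joint passes its speed limit or range.

## Working session

There is one attempt and no reset: what is moved stays moved. The work goes in short steps, Python scripts to look and compute and a tool call to move; the robot and the scene stay as the last step left them, time stands still between calls to the robot, and variables do not carry over. Pictures are saved under pics/ and viewed, at most 10 in all, crops included, and the job is handed in when it is done.

Besides the shell and the picture viewer there is one more tool, called after ">>>" as a command line: name --argument value ..., lists and objects as JSON in quotes. play_rows: Moves the arm, as the interface text tells. Its arguments: {"type":"object","properties":{"deltas":{"type":"array"},"newtons":{"type":"number"}},"required":["deltas"]}

```bash
mkdir -p pics; cat > h.py <<'E'
import cv2, numpy as np
from plant import robot
from scipy.spatial.transform import Rotation as R
def cam(n):
    c=robot.read_camera(n); return c
def save(c,name): cv2.imwrite('pics/'+name,c['pixels'])
def ray(c,uv):
    m=np.array(c['mtx']); d=c.get('dist',c.get('distortion',None))
    uv=np.array(uv,float).reshape(-1,1,2)
    p=cv2.undistortPoints(uv,m,None if d is None else np.array(d)).reshape(-1,2)
    v=np.c_[p[:,0],-p[:,1],-np.ones(len(p))]
    return np.array(c['eye']),v@np.array(c['rotation']).T
def onz(c,uv,z):
    e,v=ray(c,uv); return e+v*((z-e[2])/v[:,2])[:,None]
def proj(c,P):
    m=np.array(c['mtx']);v=(np.array(P,float).reshape(-1,3)-c['eye'])@np.array(c['rotation'])
    q=np.c_[v[:,0]/-v[:,2],-v[:,1]/-v[:,2],np.ones(len(v))]@m.T
    return q[:,:2]
E
python3 - <<'E'
from h import *
for n in ['scene','side','wrist']:
    c=cam(n); save(c,n+'0.png'); print(n,c.keys(),np.round(c['eye'],3).tolist(),np.round(c['mtx'],1).tolist(),np.shape(c['rotation']))
    np.save(n+'0.npy',c,allow_pickle=True)
s=robot.read_state(); print(s)
E
```

```text
scene dict_keys(['pixels', 'mtx', 'eye', 'rotation']) [1.35, -0.805, 0.808] [[528.4, 0.0, 314.2], [0.0, 528.4, 238.3], [0.0, 0.0, 1.0]] (3,)
side dict_keys(['pixels', 'mtx', 'eye', 'rotation']) [0.344, -0.933, 0.917] [[512.5, 0.0, 314.4], [0.0, 512.5, 240.2], [0.0, 0.0, 1.0]] (3,)
wrist dict_keys(['pixels', 'mtx', 'eye', 'rotation']) [0.083, 0.599, 0.384] [[386.7, 0.0, 318.6], [0.0, 386.7, 241.9], [0.0, 0.0, 1.0]] (3,)
{'t': 0.15, 'q': array([ 1.21757858e+00,  1.31032029e-01,  1.48902255e+00,  2.04118202e-05,
        1.52300368e+00, -8.54076858e-02]), 'dq': array([-0.00335422, -0.00036818, -0.00308285,  0.00149063,  0.00126462,
        0.00108248]), 'joint_torque': array([ 7.62244381e-04, -5.60474682e+01, -4.92337239e+01,  7.69073493e-02,
        3.04155063e-02, -1.02790073e-04]), 'tool_pos': array([0.15859443, 0.57820299, 0.21780555]), 'orientation': array([-4.19375233e-01, -3.11313274e+00,  2.23981259e-03]), 'force': array([ 0.64316115, -0.16173075, -0.62116779]), 'wrist_torque': array([-0.01155927,  0.00063191,  0.01788347]), 'gripper_force': 0.0, 'opening': 0.09326622195226335}
```

View pics/scene0.png

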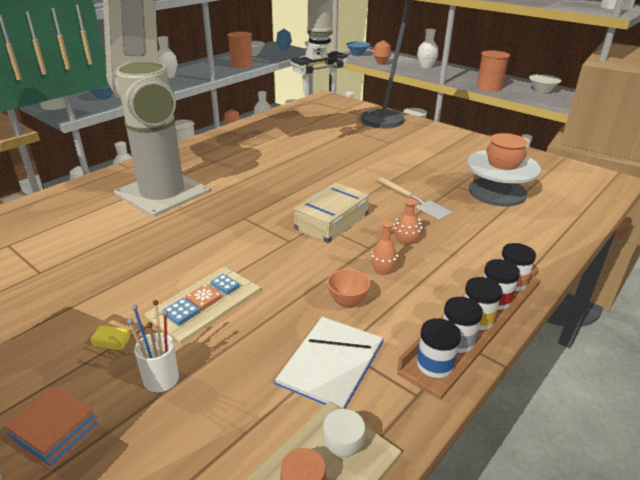

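View pics/side0.png

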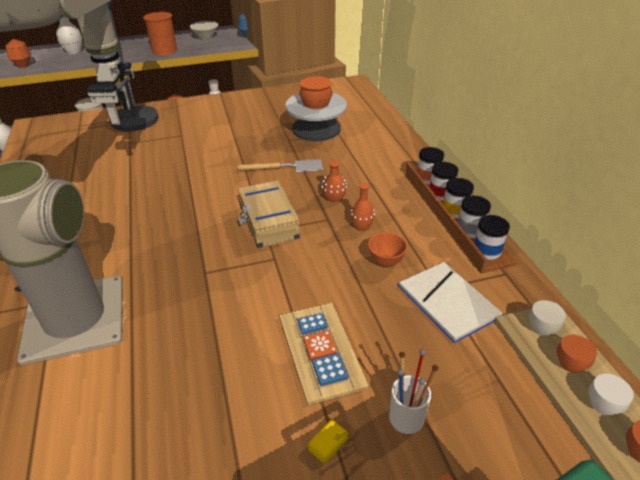

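The side view shows the case at about (268,213) with its hasp facing the robot, near (243,214). The board is at (323,350), with the narrow tile at (312,322), the star tile at (320,345) and the full tile at (329,369), so the wide joint is on the +y side. I'll get coarse positions first.

```bash
cat >> h.py <<'E'
_r=robot.read_camera
def cam(n):
    c=_r(n); c['rotation']=R.from_rotvec(c['rotation']).as_matrix(); return c
def load(n):
    c=np.load(n+'.npy',allow_pickle=True).item()
    if np.ndim(c['rotation'])==1: c['rotation']=R.from_rotvec(c['rotation']).as_matrix()
    return c
E
python3 - <<'E'
from h import *
np.set_printoptions(precision=4,suppress=True)
c=load('side0'); s=load('scene0')
print('lid centre side',onz(c,[[268,207]],.067))
print('lid corners side',onz(c,[[239,191],[279,182],[298,231],[256,245]],.067))
print('lid corners scene',onz(s,[[295,208],[327,224],[370,203],[340,185]],.067))
print('tiles side',onz(c,[[312,322],[320,345],[329,369]],.027))
print('tiles scene',onz(s,[[225,284],[204,295],[182,310]],.027))
print('board side',onz(c,[[281,315],[332,305],[367,387],[309,402]],.012))
w=load('wrist0'); p=robot.read_state()
T=R.from_rotvec(p['orientation']).as_matrix(); print('cam in tool',T.T@(w['eye']-p['tool_pos'])); print(T, T.T@w['rotation'])
E
```

```text
lid centre side [[0.5161 0.2038 0.067 ]]
lid corners side [[0.4514 0.3041 0.067 ]
 [0.5725 0.3154 0.067 ]
 [0.5699 0.0782 0.067 ]
 [0.454  0.0548 0.067 ]]
lid corners scene [[0.4666 0.1283 0.067 ]
 [0.5882 0.123  0.067 ]
 [0.606  0.2922 0.067 ]
 [0.4728 0.321  0.067 ]]
tiles side [[ 0.5309 -0.1966  0.027 ]
 [ 0.5302 -0.2636  0.027 ]
 [ 0.5309 -0.3281  0.027 ]]
tiles scene [[ 0.5416 -0.1965  0.027 ]
 [ 0.5368 -0.2557  0.027 ]
 [ 0.5417 -0.3216  0.027 ]]
board side [[ 0.4705 -0.1434  0.012 ]
 [ 0.5935 -0.1473  0.012 ]
 [ 0.5955 -0.3813  0.012 ]
 [ 0.4731 -0.3814  0.012 ]]
cam in tool [ 0.0779 -0.0005 -0.166 ]
[[-0.9644  0.2646 -0.0005]
 [ 0.2646  0.9644 -0.0014]
 [ 0.0001 -0.0015 -1.    ]] [[ 0.0014  0.9608  0.2773]
 [ 1.     -0.0011 -0.0011]
 [-0.0008  0.2773 -0.9608]]
```

>>> play_rows --deltas '[0,0,0,-5.1,93,0,0,0,-5.1,93,0,0,0,-5.1,93,-26,-36,0,0,93,-35,-41,0,0,93,-32,-41,0,0,93,-32,-41,0,0,93,-32,-41,0,0,93,-32,-41,0,0,93,-32,-41,0,0,93]'

```text
t: 0.98
tool_pos: [0.3388, 0.347, 0.2185]
orientation: [-0.001, -3.142, 0.0]
force: [0.4, -0.3, -0.0]
opening: 0.0931
gripper_force: 0.0
```

>>> play_rows --deltas '[-20,-38,0,0,93,-20,-38,0,0,93,-10,-20,8,0,93,0,0,0,0,93,0,0,0,0,93]'

```text
t: 1.4
tool_pos: [0.387, 0.2539, 0.2101]
orientation: [-0.006, -3.141, 0.0]
force: [-0.0, -0.5, 0.6]
opening: 0.0931
gripper_force: 0.0
```

```bash
python3 - <<'E'
from h import *
c=cam('wrist'); save(c,'w1.png'); np.save('w1.npy',c,allow_pickle=True)
s=robot.read_state(); print(s['t'],s['tool_pos'],s['orientation'],s['force'])
E
```

```text
1.45 [0.38677358 0.25492023 0.21044807] [-3.55811294e-03 -3.14088862e+00 -3.31299073e-04] [-0.56501032  0.18518402 -0.39507855]
```

View pics/w1.png

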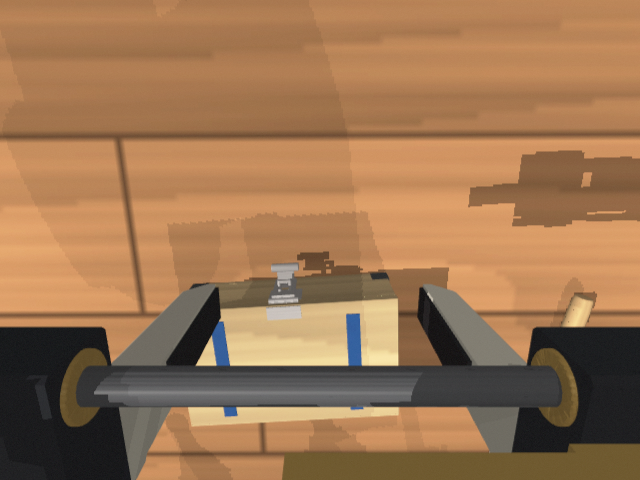

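The wrist view shows the hasp bar at about (284,266), spanning u from 271 to 299. The lid's front-top edge runs from about (215,309) to (396,299), and the lid's right edge is at u≈398.

```bash
python3 - <<'E'
from h import *
np.set_printoptions(precision=4,suppress=True)
c=load('w1')
P=onz(c,[[270.5,267],[298.5,266],[284.5,266]],.029);print('bar',P, np.linalg.norm(P[0]-P[1]))
g=c['pixels'].astype(int)
# bar edges, lid front edge points by saturation/brightness
hsv=cv2.cvtColor(c['pixels'],cv2.COLOR_BGR2HSV)
for u in (240,320,340,380): 
    print(u,[tuple(hsv[v,u]) for v in range(292,318,2)])
m=((hsv[:,:,1]<70)&(hsv[:,:,2]>90)).astype('uint8')[255:325,255:315]
for r in m[::2]: print(''.join('#' if x else '.' for x in r))
E
```

```text
bar [[0.4339 0.2082 0.029 ]
 [0.433  0.2348 0.029 ]
 [0.4329 0.2215 0.029 ]] 0.02669226644159615
240 [(np.uint8(18), np.uint8(97), np.uint8(129)), (np.uint8(19), np.uint8(96), np.uint8(127)), (np.uint8(18), np.uint8(97), np.uint8(126)), (np.uint8(18), np.uint8(97), np.uint8(121)), (np.uint8(18), np.uint8(97), np.uint8(100)), (np.uint8(19), np.uint8(95), np.uint8(99)), (np.uint8(17), np.uint8(94), np.uint8(100)), (np.uint8(18), np.uint8(94), np.uint8(100)), (np.uint8(18), np.uint8(100), np.uint8(187)), (np.uint8(18), np.uint8(97), np.uint8(211)), (np.uint8(18), np.uint8(98), np.uint8(210)), (np.uint8(18), np.uint8(99), np.uint8(214)), (np.uint8(18), np.uint8(99), np.uint8(218))]
320 [(np.uint8(18), np.uint8(95), np.uint8(107)), (np.uint8(18), np.uint8(99), np.uint8(103)), (np.uint8(18), np.uint8(98), np.uint8(101)), (np.uint8(18), np.uint8(99), np.uint8(100)), (np.uint8(18), np.uint8(95), np.uint8(99)), (np.uint8(18), np.uint8(101), np.uint8(116)), (np.uint8(18), np.uint8(95), np.uint8(207)), (np.uint8(18), np.uint8(98), np.uint8(215)), (np.uint8(18), np.uint8(99), np.uint8(219)), (np
[... 2793 characters left out ...]
#############................
.............#####################..........................
........................................#.###...............
...........###################################..............
...........###################################..............
...........###################################..............
...........###################################..............
............###################################.............
............###################################.............
............###################.............................
............................................................
............................................................
```

>>> play_rows --deltas '[-22,-18,20,-3.5,50,-23,-18,30,0,50,0,0,30,0,50,0,0,30,0,50,0,0,30,0,50,0,0,30,0,50,0,0,20,0,50,0,0,11,0,50,0,0,0,0,50]'

```text
t: 2.2
tool_pos: [0.4303, 0.2209, 0.0072]
orientation: [0.097, -3.135, 0.002]
force: [-0.6, 0.1, -0.0]
opening: 0.0505
gripper_force: 0.0
```

```bash
python3 - <<'E'
from h import *
c=cam('wrist'); save(c,'w2.png'); np.save('w2.npy',c,allow_pickle=True)
s=robot.read_state(); print(s['t'],s['tool_pos'],s['orientation'],s['force'])
E
```

```text
2.25 [0.43168203 0.22116574 0.00910533] [ 9.70152728e-02 -3.13782608e+00  9.79237711e-04] [ 0.95064402 -0.25399553  0.15810442]
```

View pics/w2.png

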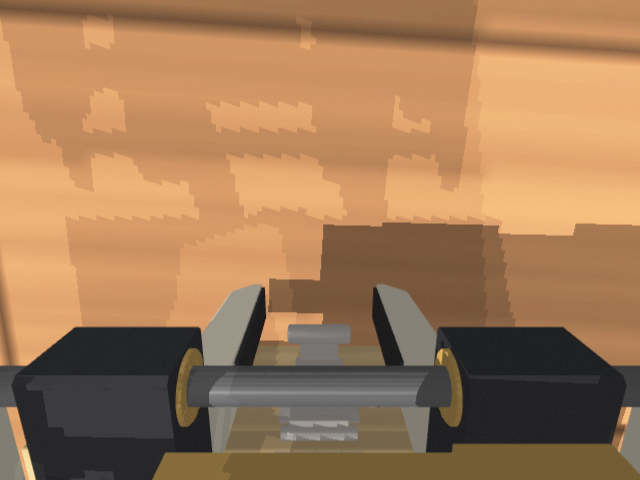

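The wrist view shows the bar at (319,334), centred between the fingers. I'll check its depth.

```bash
python3 - <<'E'
from h import *
np.set_printoptions(precision=4,suppress=True)
c=load('w2');s=robot.read_state()
P=onz(c,[[288,334],[350,334],[319,325],[319,343]],.029);print(P)
T=R.from_rotvec(s['orientation']).as_matrix();print((P-s['tool_pos'])@T)
E
```

```text
[[0.4348 0.2084 0.029 ]
 [0.4332 0.2343 0.029 ]
 [0.4299 0.2211 0.029 ]
 [0.4382 0.2216 0.029 ]]
[[-0.0023 -0.0129 -0.0199]
 [-0.0023  0.013  -0.0199]
 [ 0.0018  0.     -0.0199]
 [-0.0065  0.     -0.0199]]
```

>>> play_rows --deltas '[-2,0,0,0,10,0,0,0,0,10,0,0,0,0,10,0,0,0,0,10,0,0,0,0,10,0,0,0,0,10]' --newtons 12

```text
t: 2.75
tool_pos: [0.4356, 0.2211, 0.0106]
orientation: [-0.094, 3.139, 0.002]
force: [1.1, 2.2, 1.2]
opening: 0.0255
gripper_force: 12.0
```

>>> play_rows --deltas '[5.5,-3,0,0,10,4.5,0,-6.5,0,10,4,0,-4.5,0,10,3.5,0,-5,0,10,2.5,0,-5,0,10,2,0,-6,0,10,1,0,-8,0,10]'

```text
t: 3.33
tool_pos: [0.4131, 0.219, 0.0462]
orientation: [-0.095, 3.137, 0.008]
force: [3.1, 14.1, -0.2]
opening: 0.0259
gripper_force: 12.0
```

I typed 3 mm into y instead of z in the first row, so I'll correct that and lift.

>>> play_rows --deltas '[0,3,-3,0,10,0,0,-10,0,10,-1,0,-10,0,10,-2,0,-10,0,10,-3,0,-10,0,10,-3,0,-10,0,10]'

```text
t: 3.83
tool_pos: [0.4212, 0.2201, 0.0988]
orientation: [-0.095, 3.14, 0.001]
force: [3.5, 4.6, -1.9]
opening: 0.0257
gripper_force: 12.0
```

```bash
python3 - <<'E'
from h import *
c=cam('side'); np.save('s3.npy',c,allow_pickle=True)
cv2.imwrite('pics/s3.png',cv2.resize(c['pixels'][110:290,180:420],None,fx=3,fy=3,interpolation=2))
s=robot.read_state(); print(s['t'],s['tool_pos'],s['force'])
E
```

```text
3.8833 [0.42286619 0.2204222  0.10106586] [2.52349044 1.57018716 1.03756505]
```

View pics/s3.png

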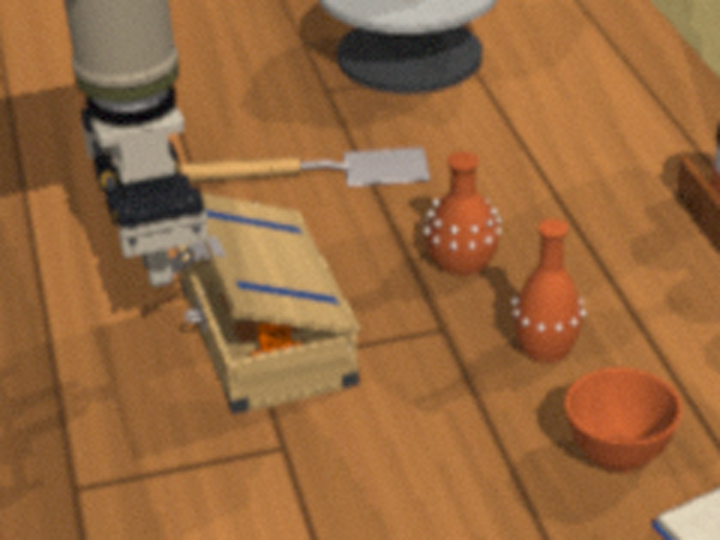

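The lid is lifting, the staple is clear, and the orange spacer is in the −y slot, nearest the camera at crop (275,340). I'll release the bar, back off toward the robot and let the lid swing open.

>>> play_rows --deltas '[0,0,0,0,60,0,0,0,0,60,0,0,0,0,60,15,0,0,0,60,25,0,0,0,60,25,0,-15,0,60,0,-20,-30,0,60,0,-20,-30,0,60,0,-10,-25,0,60,0,0,0,0,60]'

```text
t: 4.72
tool_pos: [0.361, 0.165, 0.2026]
orientation: [-0.093, 3.134, 0.001]
force: [0.2, 0.5, 0.1]
opening: 0.0599
gripper_force: 0.0
```

>>> play_rows --deltas '[0,0,0,0,60,0,0,0,0,60,0,0,0,0,60,0,0,0,0,60,0,0,0,0,60,0,0,0,0,60,0,0,0,0,60,0,0,0,0,60,0,0,0,0,60,0,0,0,0,60]'

```text
t: 5.55
tool_pos: [0.359, 0.166, 0.1978]
orientation: [-0.095, 3.14, 0.0]
force: [-0.2, -0.8, -0.3]
opening: 0.0599
gripper_force: 0.0
```

```bash
python3 - <<'E'
from h import *
np.set_printoptions(precision=4,suppress=True)
for n in ['side','scene','wrist']:
    c=cam(n); np.save(n+'4.npy',c,allow_pickle=True)
    hsv=cv2.cvtColor(c['pixels'],cv2.COLOR_BGR2HSV)
    if n=='side': a=cv2.resize(c['pixels'][130:270,200:360],None,fx=2.5,fy=2.5,interpolation=2)
    if n=='wrist': b=cv2.resize(c['pixels'],(400,350))
    m=cv2.inRange(hsv,(6,180,120),(16,255,255)); k=cv2.connectedComponentsWithStats(m)
    print(n,[(r.tolist(),np.round(q).tolist()) for r,q in zip(k[2][1:],k[3][1:]) if r[4]>40])
cv2.imwrite('pics/p4.png',np.hstack([a,b]))
s=robot.read_state(); print(s['t'],s['tool_pos'],s['force'])
E
```

```text
side [([300, 76, 32, 32, 762], [316.0, 91.0]), ([325, 161, 21, 40, 397], [334.0, 182.0]), ([354, 183, 19, 48, 539], [363.0, 208.0]), ([259, 215, 21, 13, 144], [270.0, 220.0]), ([368, 232, 39, 35, 868], [387.0, 247.0]), ([484, 250, 30, 21, 210], [500.0, 262.0]), ([304, 332, 31, 27, 264], [319.0, 346.0]), ([561, 335, 35, 37, 899], [578.0, 352.0]), ([632, 421, 8, 24, 137], [636.0, 432.0]), ([439, 474, 13, 6, 47], [446.0, 477.0])]
scene [([316, 211, 10, 11, 62], [321.0, 216.0])]
wrist [([315, 346, 10, 19, 174], [319.0, 355.0])]
5.7 [0.359  0.1659 0.1978] [0.1181 0.4284 0.0489]
```

View pics/p4.png

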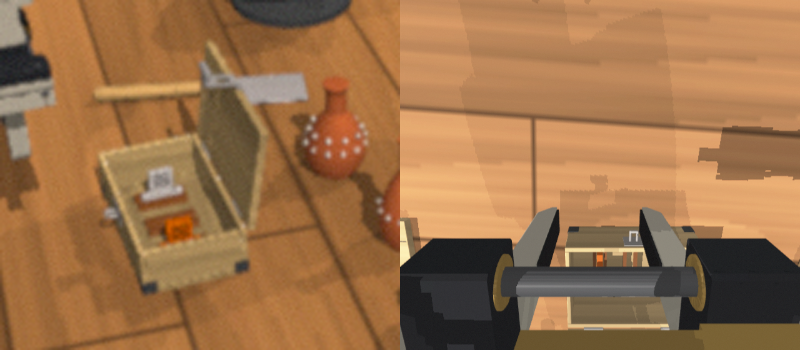

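The lid is fully open. The orange spacer is in the −y slot and the white one in the +y slot. I'll move so the wrist camera sees the tab clear of the gripper rail.

>>> play_rows --deltas '[-30,2,0,0,40,-35,2,0,0,40,-35,0,0,0,40,0,0,0,0,40,0,0,0,0,40]'

```text
t: 6.12
tool_pos: [0.459, 0.1756, 0.1962]
orientation: [0.093, -3.137, 0.001]
force: [-0.1, -0.4, -0.5]
opening: 0.0406
gripper_force: 0.0
```

```bash
python3 - <<'E'
from h import *
np.set_printoptions(precision=4,suppress=True)
c=cam('wrist'); np.save('w5.npy',c,allow_pickle=True); save(c,'w5.png')
hsv=cv2.cvtColor(c['pixels'],cv2.COLOR_BGR2HSV)
m=cv2.inRange(hsv,(6,180,70),(16,255,255)); k=cv2.connectedComponentsWithStats(m)
print([(r.tolist(),np.round(q).tolist()) for r,q in zip(k[2][1:],k[3][1:]) if r[4]>40])
s=robot.read_state(); print(s['t'],s['tool_pos'],s['orientation'],s['force'])
E
```

```text
[([310, 252, 12, 55, 599], [315.0, 280.0])]
6.1667 [0.4583 0.1758 0.1969] [ 0.094  -3.1379  0.0007] [-0.6497 -0.5391  0.3988]
```

View pics/w5.png

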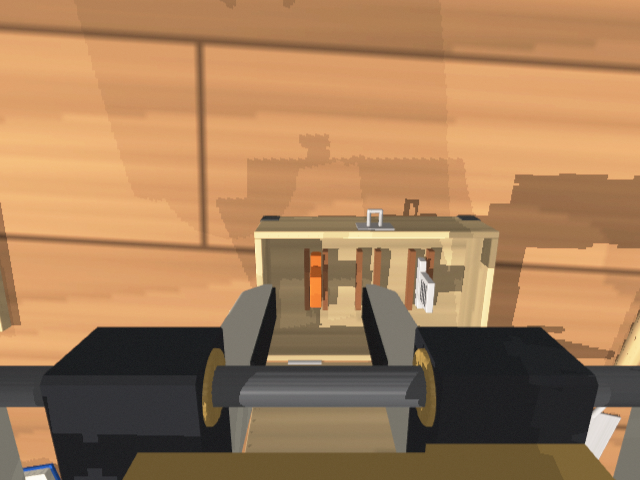

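The wrist view shows the orange spacer at u 310–322, rows 252–307, between its ribs, and the open case around it.

```bash
python3 - <<'E'
from h import *
np.set_printoptions(precision=4,suppress=True)
c=load('w5');s=robot.read_state()
T=R.from_rotvec(s['orientation']).as_matrix()
hsv=cv2.cvtColor(c['pixels'],cv2.COLOR_BGR2HSV)
for v in range(250,310,3):
    r=np.where(cv2.inRange(hsv[v:v+1],(4,150,60),(18,255,255))[0])[0]; r=r[(r>295)&(r<330)]
    print(v,r.min() if len(r) else None,r.max() if len(r) else None, hsv[v,316])
for z in (.022,.052):
    P=onz(c,[[316,252],[316,275],[316,280],[316,307.5]],z); print(z,P,'\n',(P-s['tool_pos'])@T)
# case front wall top outer corners, interior
print(onz(c,[[256,234],[497,232],[374,228]],.058))
E
```

```text
250 None None [ 19  97 124]
253 306 326 [ 11 203 137]
256 305 320 [ 12 199 227]
259 310 327 [ 12 199 242]
262 308 327 [ 12 198 242]
265 310 324 [ 11 202 206]
268 308 326 [ 11 201 160]
271 310 321 [ 11 199 159]
274 305 326 [ 11 198 160]
277 310 321 [ 12 200 222]
280 305 325 [ 13 195 249]
283 306 321 [ 13 195 249]
286 310 321 [ 13 196 249]
289 310 321 [ 13 196 249]
292 306 326 [ 13 194 249]
295 310 321 [ 12 198 242]
298 307 325 [ 12 198 241]
301 310 326 [ 12 196 242]
304 310 325 [ 12 200 241]
307 311 320 [ 11 165 193]
0.022 [[0.4885 0.1752 0.022 ]
 [0.5111 0.1765 0.022 ]
 [0.5161 0.1768 0.022 ]
 [0.5444 0.1785 0.022 ]] 
 [[-0.0305 -0.0023  0.1748]
 [-0.0531 -0.0023  0.1748]
 [-0.0582 -0.0023  0.1748]
 [-0.0865 -0.0024  0.1747]]
0.052 [[0.4791 0.1748 0.052 ]
 [0.4997 0.176  0.052 ]
 [0.5043 0.1763 0.052 ]
 [0.5301 0.1778 0.052 ]] 
 [[-0.021  -0.0021  0.1449]
 [-0.0417 -0.0022  0.1448]
 [-0.0462 -0.0022  0.1448]
 [-0.0721 -0.0022  0.1447]]
[[0.4649 0.1251 0.058 ]
 [0.4513 0.3207 0.058 ]
 [0.454  0.2205 0.058 ]]
```

>>> play_rows --deltas '[-28,-2,0,0,40,-29,0,0,0,40,0,0,25,0,40,0,0,30,0,40,0,0,30,0,40,0,0,30,0,40,0,0,25,0,40,0,0,20,0,40,0,0,11,0,40,0,0,0,0,40]'

```text
t: 7.0
tool_pos: [0.5131, 0.1771, 0.0248]
orientation: [0.095, -3.136, 0.001]
force: [-0.1, 0.7, -0.9]
opening: 0.0402
gripper_force: 0.0
```

```bash
python3 - <<'E'
from h import *
np.set_printoptions(precision=4,suppress=True)
c=cam('wrist'); np.save('w6.npy',c,allow_pickle=True); save(c,'w6.png')
s=robot.read_state(); print(s['t'],s['tool_pos'],s['orientation'],s['force'])
hsv=cv2.cvtColor(c['pixels'],cv2.COLOR_BGR2HSV)
m=cv2.inRange(hsv,(6,180,70),(16,255,255)); k=cv2.connectedComponentsWithStats(m)
print([(r.tolist(),np.round(q).tolist()) for r,q in zip(k[2][1:],k[3][1:]) if r[4]>40])
T=R.from_rotvec(s['orientation']).as_matrix()
b=max(k[2][1:].tolist(),key=lambda r:r[4]); P=onz(c,[[b[0],b[1]+5],[b[0]+b[2],b[1]+5]],.052);print((P-s['tool_pos'])@T)
E
```

```text
7.05 [0.5145 0.1774 0.0267] [ 0.0951 -3.1389  0.0003] [-0.932   0.2782  0.4281]
[([304, 251, 25, 114, 2624], [316.0, 310.0])]
[[ 0.0336 -0.0057 -0.0253]
 [ 0.0336  0.0037 -0.0253]]
```

>>> play_rows --deltas '[0,-0.7,0,0,6,0,0,0,0,6,0,0,0,0,6,0,0,0,0,6,0,0,0,0,6,0,0,0,0,6,0,0,0,0,6]' --newtons 15

```text
t: 7.63
tool_pos: [0.5162, 0.1768, 0.0275]
orientation: [-0.095, 3.139, 0.0]
force: [-2.0, -0.1, 6.0]
opening: 0.0097
gripper_force: 15.0
```

>>> play_rows --deltas '[0,0,-10,0,6,0,0,-25,0,6,0,0,-30,0,6,0,0,-30,0,6,0,0,-30,0,6,10,-10,-15,3.5,6,10,-30,0,0,6,10,-40,0,0,6,10,-40,0,0,6,10,-40,0,0,6]'

```text
t: 8.47
tool_pos: [0.4653, 0.015, 0.1673]
orientation: [-0.001, 3.141, -0.0]
force: [1.1, -1.0, 0.8]
opening: 0.0098
gripper_force: 15.0
```

>>> play_rows --deltas '[6,-40,0,0,6,0,-40,0,0,6,0,-40,0,0,6,0,-40,0,0,6,0,-40,0,0,6,0,-30,0,0,6,0,-10,0,0,6,0,0,0,0,6,0,0,0,0,6]'

```text
t: 9.22
tool_pos: [0.4597, -0.2235, 0.1667]
orientation: [-0.003, -3.141, -0.001]
force: [-0.1, -0.0, 0.6]
opening: 0.0096
gripper_force: 15.0
```

```bash
python3 - <<'E'
from h import *
np.set_printoptions(precision=4,suppress=True)
c=cam('wrist'); np.save('w7.npy',c,allow_pickle=True); save(c,'w7.png')
s=robot.read_state(); print(s['t'],s['tool_pos'],s['orientation'],s['force'],s['opening'])
E
```

```text
9.2667 [ 0.4599 -0.2228  0.1667] [-0.0012 -3.1412 -0.0015] [ 0.238   1.6961 -0.4229] 0.01027755160857467
```

View pics/w7.png

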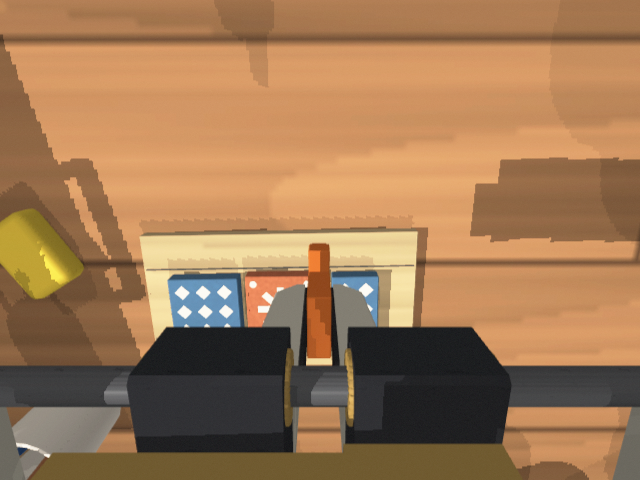

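The wrist view shows the board's front edge from (142,234) to (418,230). The full tile is at u 168–242, the star tile starts at u≈245, and the cut tile ends at u≈379. The held spacer hides the wide joint, so I'll measure the tile corners.

```bash
cat > tiles.py <<'E'
from h import *
np.set_printoptions(precision=4,suppress=True)
def runs(c,rows,z=.0268,pr=True):
    hsv=cv2.cvtColor(c['pixels'],cv2.COLOR_BGR2HSV)
    # column runs of not-board: blue or terracotta/cream inside tile; print class string edges
    for v in rows:
        h=hsv[v].astype(int)
        cl=np.where((h[:,0]>95)&(h[:,0]<125)&(h[:,1]>110),'B',np.where(((h[:,0]<9)|(h[:,0]>174))&(h[:,1]>120),'T',np.where((h[:,0]>9)&(h[:,0]<15)&(h[:,1]>185),'O',np.where((h[:,1]<60)&(h[:,2]>150),'w','.'))))
        out=[];st=0
        for u in range(1,641):
            if u==640 or cl[u]!=cl[st]:
                if cl[st]!='.' : out.append((cl[st],st,u))
                st=u
        print(v,[o for o in out if o[2]-o[1]>2])
E
python3 - <<'E'
from tiles import *
c=load('w7'); runs(c,[272,276,278,280,284,288,300,320])
hsv=cv2.cvtColor(c['pixels'],cv2.COLOR_BGR2HSV)
for u in (180,200,230,260,280,345,360,375): print(u,[(v,tuple(map(int,hsv[v,u]))) for v in range(266,284,2)])
E
```

```text
272 [(np.str_('T'), 266, 269), (np.str_('T'), 295, 298), (np.str_('O'), 308, 329), (np.str_('B'), 342, 348), (np.str_('B'), 349, 369), (np.str_('B'), 370, 373)]
276 [(np.str_('B'), 173, 176), (np.str_('B'), 177, 181), (np.str_('B'), 182, 185), (np.str_('B'), 190, 196), (np.str_('B'), 197, 205), (np.str_('B'), 208, 219), (np.str_('B'), 220, 225), (np.str_('B'), 226, 233), (np.str_('B'), 234, 237), (np.str_('T'), 285, 290), (np.str_('O'), 308, 330), (np.str_('B'), 336, 340), (np.str_('B'), 346, 350), (np.str_('B'), 351, 378)]
278 [(np.str_('B'), 179, 183), (np.str_('B'), 185, 191), (np.str_('B'), 192, 203), (np.str_('B'), 204, 208), (np.str_('B'), 209, 217), (np.str_('B'), 220, 240), (np.str_('O'), 308, 330), (np.str_('B'), 333, 378)]
280 [(np.str_('B'), 169, 241), (np.str_('O'), 309, 330), (np.str_('B'), 333, 353), (np.str_('B'), 354, 378)]
284 [(np.str_('B'), 169, 241), (np.str_('w'), 250, 257), (np.str_('w'), 303, 307), (np.str_('O'), 309, 330), (np.str_('w'), 343, 347), (np.str_('B'), 348, 353), (np.str_('B'), 354, 363), (np.str_('w'), 364, 368), (np.str_('B'), 370, 378)]
288 [(np.
[... 1479 characters left out ...]
10, 155, 236)), (280, (10, 151, 238)), (282, (10, 156, 235))]
345 [(266, (18, 51, 109)), (268, (19, 96, 223)), (270, (18, 99, 180)), (272, (103, 114, 94)), (274, (103, 111, 94)), (276, (103, 110, 109)), (278, (104, 114, 179)), (280, (104, 114, 188)), (282, (104, 116, 187))]
360 [(266, (18, 52, 113)), (268, (19, 96, 223)), (270, (18, 90, 173)), (272, (103, 112, 93)), (274, (104, 109, 94)), (276, (104, 115, 124)), (278, (104, 115, 186)), (280, (103, 113, 187)), (282, (104, 115, 187))]
375 [(266, (19, 67, 141)), (268, (22, 87, 239)), (270, (20, 84, 146)), (272, (103, 115, 91)), (274, (103, 114, 94)), (276, (104, 117, 133)), (278, (104, 114, 186)), (280, (104, 113, 185)), (282, (104, 114, 188))]
```

```bash
python3 - <<'E'
from tiles import *
c=load('w7')
P=onz(c,[[169,282],[241,282],[246,282],[309,282],[333,282],[378.5,282]],.0268);print(P)
hsv=cv2.cvtColor(c['pixels'],cv2.COLOR_BGR2HSV)
for v in (282,290): print(v,[(u,tuple(map(int,hsv[v,u]))) for u in list(range(236,254))+list(range(296,310))+list(range(328,340))])
print('edges',onz(c,[[200,279],[260,276],[360,276.5]],.0268))
print('board',onz(c,[[142,234],[418,230]],.012))
E
```

```text
[[ 0.5053 -0.3502  0.0268]
 [ 0.5054 -0.2891  0.0268]
 [ 0.5054 -0.2849  0.0268]
 [ 0.5055 -0.2314  0.0268]
 [ 0.5056 -0.211   0.0268]
 [ 0.5056 -0.1724  0.0268]]
282 [(236, (103, 115, 159)), (237, (104, 111, 106)), (238, (103, 111, 85)), (239, (103, 117, 83)), (240, (105, 109, 84)), (241, (19, 93, 151)), (242, (19, 96, 162)), (243, (19, 99, 176)), (244, (19, 98, 151)), (245, (10, 145, 244)), (246, (10, 150, 242)), (247, (10, 153, 239)), (248, (10, 153, 239)), (249, (10, 130, 242)), (250, (17, 28, 250)), (251, (22, 11, 250)), (252, (23, 8, 252)), (253, (23, 8, 252)), (296, (9, 155, 231)), (297, (10, 155, 232)), (298, (9, 154, 235)), (299, (9, 155, 236)), (300, (9, 153, 237)), (301, (9, 154, 234)), (302, (9, 157, 233)), (303, (10, 130, 238)), (304, (19, 23, 249)), (305, (23, 9, 252)), (306, (26, 8, 252)), (307, (19, 31, 243)), (308, (11, 124, 160)), (309, (11, 205, 143)), (328, (11, 204, 144)), (329, (11, 208, 136)), (330, (16, 118, 181)), (331, (83, 15, 137)), (332, (103, 109, 194)), (333, (103, 114, 190)), (334, (103, 114, 188)), (335, (104, 115, 188)), (336, (104, 115, 188)), (337,
[... 507 characters left out ...]
97, (20, 29, 131)), (298, (23, 31, 130)), (299, (22, 29, 130)), (300, (23, 31, 131)), (301, (23, 31, 131)), (302, (23, 31, 131)), (303, (22, 29, 131)), (304, (21, 32, 104)), (305, (30, 12, 43)), (306, (165, 20, 25)), (307, (11, 196, 122)), (308, (11, 204, 141)), (309, (11, 203, 143)), (328, (11, 207, 142)), (329, (11, 202, 144)), (330, (12, 206, 125)), (331, (10, 146, 49)), (332, (150, 11, 23)), (333, (19, 33, 86)), (334, (22, 30, 126)), (335, (21, 33, 130)), (336, (23, 31, 132)), (337, (21, 33, 133)), (338, (24, 27, 130)), (339, (21, 31, 132))]
edges [[ 0.5027 -0.3237  0.0268]
 [ 0.5    -0.2728  0.0268]
 [ 0.5006 -0.1882  0.0268]]
board [[ 0.4671 -0.3747  0.012 ]
 [ 0.4639 -0.138   0.012 ]]
```

>>> play_rows --deltas '[-20,3,10,-0.9,6,-30,0,20,0,6,-21,0,30,0,6,0,0,30,0,6,0,0,17,0,6,0,0,0,0,6,0,0,0,0,6]'

```text
t: 9.85
tool_pos: [0.5302, -0.2179, 0.0589]
orientation: [0.027, -3.139, -0.003]
force: [0.8, 0.2, -1.3]
opening: 0.0099
gripper_force: 15.0
```

```bash
python3 - <<'E'
from tiles import *
c=cam('wrist'); np.save('w8.npy',c,allow_pickle=True); cv2.imwrite('pics/w8.png',cv2.resize(c['pixels'][200:380,200:440],None,fx=3,fy=3,interpolation=2))
s=robot.read_state(); print(s['t'],s['tool_pos'],s['orientation'],s['force'],s['opening'])
E
```

```text
9.9 [ 0.5314 -0.219   0.0608] [-0.0259  3.1411 -0.    ] [-0.6012  0.3839  0.1542] 0.009975112092902685
```

View pics/w8.png

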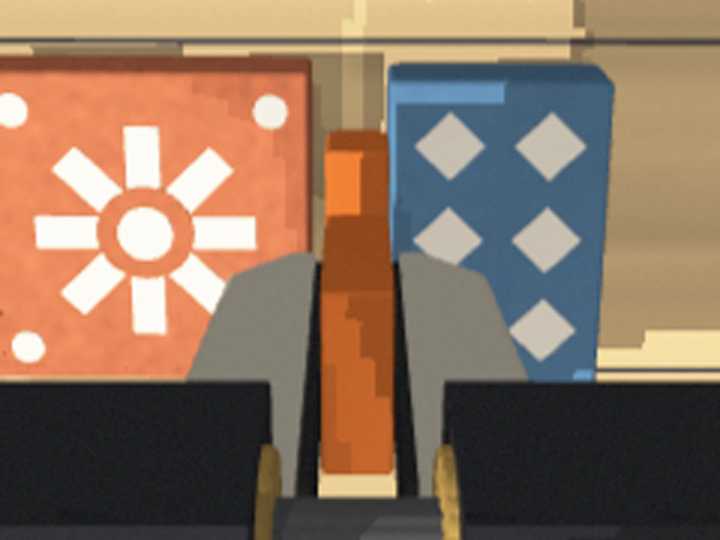

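The crop shows the gap between the star's right edge (u≈307) and the cut tile's left edge (u≈389). The spacer hovers above it at u 327–388, apparently slightly right of centre.

```bash
python3 - <<'E'
from tiles import *
c=load('w8'); s=robot.read_state(); T=R.from_rotvec(s['orientation']).as_matrix()
hsv=cv2.cvtColor(c['pixels'],cv2.COLOR_BGR2HSV)
for v in (227,233,238,247,252,262): print(v,[(u,)+tuple(map(int,hsv[v,u])) for u in list(range(299,312))+list(range(325,334))])
f=lambda p,z:(onz(c,[[200+a/3,200+b/3] for a,b in p],z)-s['tool_pos'])@T*1000
print('tiles',f([[307,75],[307,150],[389,95],[389,150]],.0268))
print('front edges',f([[20,72],[290,72],[400,82],[600,82]],.0268))
print('cut right',f([[613,100]],.0268))
print('spacer top',f([[327,152],[388,152]],.0553)); print('spacer bot',f([[327,132],[388,132]],.0395))
E
```

```text
227 [(299, 9, 156, 225), (300, 9, 157, 222), (301, 9, 157, 193), (302, 8, 155, 135), (303, 9, 157, 104), (304, 18, 99, 134), (305, 19, 96, 148), (306, 19, 96, 149), (307, 19, 94, 149), (308, 19, 96, 149), (309, 18, 95, 150), (310, 18, 98, 149), (311, 18, 98, 149), (325, 18, 96, 146), (326, 19, 97, 145), (327, 18, 97, 145), (328, 20, 93, 227), (329, 107, 45, 143), (330, 104, 112, 161), (331, 104, 112, 153), (332, 103, 114, 147), (333, 103, 115, 146)]
233 [(299, 9, 158, 219), (300, 9, 158, 220), (301, 9, 156, 193), (302, 8, 157, 133), (303, 9, 159, 104), (304, 14, 110, 121), (305, 18, 94, 130), (306, 18, 96, 130), (307, 18, 95, 145), (308, 18, 93, 150), (309, 18, 92, 150), (310, 19, 94, 149), (311, 19, 98, 149), (325, 19, 94, 149), (326, 18, 98, 148), (327, 18, 98, 149), (328, 19, 82, 192), (329, 104, 73, 147), (330, 103, 116, 192), (331, 103, 115, 193), (332, 104, 114, 188), (333, 104, 114, 188)]
238 [(299, 9, 156, 222), (300, 9, 157, 221), (301, 9, 159, 191), (302, 9, 155, 133), (303, 9, 156, 103), (304, 15, 113, 120), (305, 18, 101, 129), (306, 18, 97, 129), (307, 19, 98, 146), (308
[... 1371 characters left out ...]
, 123), (308, 13, 170, 189), (309, 12, 195, 243), (310, 12, 198, 242), (311, 12, 200, 241), (325, 12, 207, 153), (326, 12, 202, 154), (327, 11, 201, 155), (328, 11, 202, 149), (329, 7, 65, 113), (330, 104, 106, 186), (331, 103, 114, 192), (332, 103, 115, 135), (333, 103, 114, 125)]
tiles [[31.2071 -7.4322 33.9396]
 [17.414  -7.5668 33.9446]
 [27.5946  7.0157 33.9406]
 [17.4282  7.1143 33.9443]]
front edges [[ 31.6895 -57.7886  33.9404]
 [ 31.7449 -10.412   33.9395]
 [ 29.9599   8.93    33.9397]
 [ 30.0002  44.1697  33.9391]]
cut right [[26.7252 46.6676 33.9402]]
spacer top [[25.8918 -3.3429  5.4415]
 [25.9008  6.0154  5.4413]]
spacer bot [[24.4791 -3.6833 21.242 ]
 [24.4895  6.4942 21.2418]]
```

>>> play_rows --deltas '[0,-1.6,0,0,6,0,0,6,0,6,0,0,6,0,6,0,0,5,0,6,0,0,4,0,6,0,0,0,0,6]'

```text
t: 10.4
tool_pos: [0.5324, -0.2222, 0.0405]
orientation: [-0.023, 3.138, -0.001]
force: [-0.1, 2.6, 10.4]
opening: 0.0099
gripper_force: 15.0
```

```bash
python3 - <<'E'
from tiles import *
c=cam('wrist'); np.save('w9.npy',c,allow_pickle=True)
s=robot.read_state(); print(s['t'],s['tool_pos'],s['orientation'],s['force'],s['opening'])
hsv=cv2.cvtColor(c['pixels'],cv2.COLOR_BGR2HSV)
for v in (225,235,250,255,260,270): print(v,[(u,)+tuple(map(int,hsv[v,u])) for u in list(range(298,314))+list(range(324,336))])
E
```

```text
10.45 [ 0.5324 -0.2221  0.0405] [-0.023   3.1385 -0.0013] [-0.0211  2.8529  9.7118] 0.009605364001175141
225 [(298, 8, 159, 127), (299, 9, 159, 128), (300, 9, 156, 129), (301, 9, 157, 127), (302, 8, 155, 128), (303, 8, 153, 127), (304, 8, 159, 125), (305, 9, 159, 125), (306, 9, 158, 124), (307, 9, 155, 123), (308, 9, 157, 120), (309, 9, 156, 118), (310, 9, 158, 110), (311, 18, 101, 146), (312, 18, 97, 150), (313, 18, 95, 151), (324, 18, 98, 141), (325, 19, 98, 140), (326, 18, 97, 139), (327, 18, 96, 136), (328, 18, 97, 137), (329, 18, 95, 140), (330, 18, 96, 138), (331, 18, 93, 137), (332, 18, 94, 138), (333, 18, 97, 140), (334, 18, 97, 140), (335, 18, 97, 137)]
235 [(298, 9, 159, 215), (299, 8, 157, 215), (300, 9, 158, 214), (301, 9, 159, 212), (302, 8, 158, 215), (303, 9, 158, 219), (304, 9, 159, 221), (305, 9, 157, 224), (306, 9, 155, 225), (307, 9, 158, 223), (308, 8, 155, 204), (309, 8, 155, 146), (310, 9, 156, 108), (311, 17, 96, 130), (312, 18, 95, 132), (313, 18, 96, 133), (324, 19, 95, 150), (325, 18, 96, 151), (326, 18, 95, 151), (327, 19, 96, 149), (328, 19, 99, 150), (329
[... 1748 characters left out ...]
 (330, 17, 106, 144), (331, 17, 96, 146), (332, 17, 97, 144), (333, 18, 94, 146), (334, 18, 94, 146), (335, 18, 96, 146)]
270 [(298, 9, 157, 224), (299, 9, 156, 224), (300, 9, 158, 225), (301, 9, 157, 226), (302, 9, 157, 226), (303, 9, 158, 225), (304, 9, 160, 222), (305, 9, 158, 221), (306, 9, 158, 221), (307, 9, 159, 220), (308, 12, 185, 240), (309, 12, 198, 245), (310, 12, 198, 242), (311, 12, 198, 242), (312, 12, 197, 243), (313, 11, 201, 175), (324, 11, 201, 156), (325, 11, 203, 156), (326, 11, 201, 157), (327, 11, 203, 156), (328, 11, 200, 154), (329, 12, 186, 136), (330, 17, 103, 124), (331, 19, 98, 122), (332, 18, 100, 123), (333, 18, 95, 123), (334, 19, 95, 123), (335, 18, 96, 122)]
```

The spacer has touched the star's edge: 10 N upward, with the spacer at u 308–330 and the star edge at u 309. The previous picture was taken before the arm settled. I'll lift, shift back, settle and look again.

>>> play_rows --deltas '[0,0,-6,0,6,0,2,0,0,6,0,0,0,0,6,0,0,0,0,6,0,0,0,0,6,0,0,0,0,6]'

```text
t: 10.95
tool_pos: [0.5306, -0.2196, 0.0443]
orientation: [0.023, -3.141, -0.001]
force: [0.1, -0.5, 0.3]
opening: 0.0095
gripper_force: 15.0
```

```bash
python3 - <<'E'
from tiles import *
c=cam('wrist'); np.save('w10.npy',c,allow_pickle=True); cv2.imwrite('pics/w10.png',cv2.resize(c['pixels'][200:380,200:440],None,fx=3,fy=3,interpolation=2))
s=robot.read_state(); print(s['t'],s['tool_pos'],s['orientation'],s['force'],s['opening'])
hsv=cv2.cvtColor(c['pixels'],cv2.COLOR_BGR2HSV)
for v in (235,240,260,270): 
  print(v,'V',[(u,hsv[v,u,0],hsv[v,u,2]) for u in list(range(300,314))+list(range(326,342))] if 0 else ' '.join(f'{u}:{hsv[v,u,0]},{hsv[v,u,2]}' for u in list(range(300,313))+list(range(327,342))))
E
```

```text
11.0 [ 0.5307 -0.2196  0.0444] [ 0.0234 -3.1409 -0.0005] [0.0295 1.4408 0.1671] 0.009943876598876772
235 V 300:9,226 301:9,226 302:9,224 303:9,199 304:9,142 305:9,109 306:14,122 307:17,131 308:18,131 309:18,131 310:19,148 311:18,152 312:19,150 327:19,150 328:18,151 329:18,149 330:19,151 331:18,150 332:19,194 333:104,145 334:104,179 335:104,178 336:103,166 337:104,166 338:104,167 339:104,168 340:103,166 341:104,165
240 V 300:9,218 301:9,220 302:9,222 303:9,198 304:8,143 305:10,106 306:14,123 307:18,130 308:18,131 309:18,131 310:19,148 311:19,151 312:18,151 327:18,150 328:18,152 329:19,149 330:19,149 331:20,232 332:19,206 333:105,130 334:104,182 335:104,177 336:104,168 337:104,168 338:104,168 339:104,167 340:104,167 341:104,166
260 V 300:9,221 301:9,224 302:9,225 303:9,208 304:8,149 305:8,112 306:15,119 307:18,127 308:12,230 309:13,244 310:12,243 311:11,174 312:11,157 327:11,156 328:11,154 329:12,139 330:17,144 331:19,226 332:22,173 333:102,95 334:103,96 335:103,100 336:102,100 337:104,103 338:103,103 339:104,104 340:103,105 341:103,103
270 V 300:9,222 301:9,220 302:9,220 303:8,206 304:8,147 305:9,107 306:13,112 307:17,121 308:12,227 309:12,245 310:12,243 311:11,174 312:12,156 327:11,156 328:11,153 329:13,133 330:16,124 331:18,206 332:19,146 333:103,87 334:103,110 335:104,121 336:103,125 337:104,125 338:103,125 339:103,125 340:104,123 341:103,123
```

View pics/w10.png

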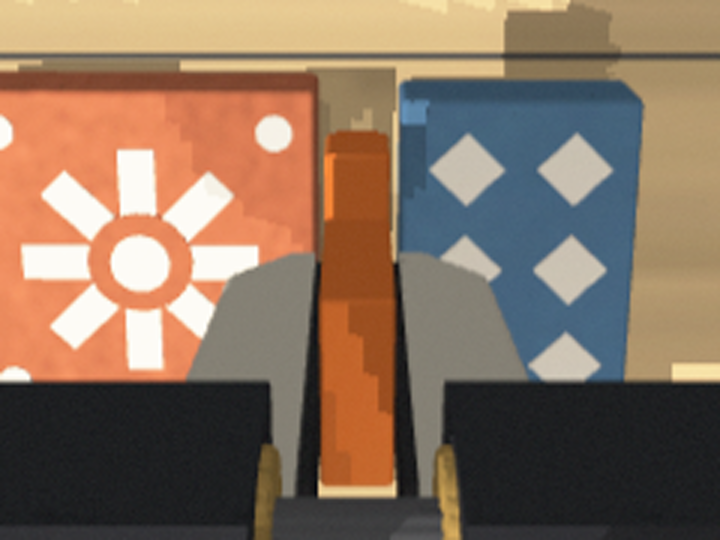

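The spacer (u 308–329) is now centred between the star edge (u 303.5) and the cut tile edge (u 333). I'll lower it.

>>> play_rows --deltas '[0,-0.2,4,0,6,0,0,4,0,6,0,0,2.5,0,6,0,0,0,0,6,0,0,0,0,6]'

```text
t: 11.42
tool_pos: [0.5306, -0.2197, 0.0338]
orientation: [0.024, -3.141, -0.001]
force: [-0.5, -1.2, 0.2]
opening: 0.0097
gripper_force: 15.0
```

>>> play_rows --deltas '[0,0,0.6,0,6,0,0,0.6,0,6,0,0,0,0,6]'

```text
t: 11.67
tool_pos: [0.531, -0.2199, 0.0331]
orientation: [-0.023, 3.141, -0.0]
force: [-0.7, -0.2, 0.1]
opening: 0.01
gripper_force: 15.0
```

>>> play_rows --deltas '[0,0,0.7,0,6,0,0,0.7,0,6,0,0,0,0,6]'

```text
t: 11.92
tool_pos: [0.5309, -0.2199, 0.0316]
orientation: [0.023, -3.141, -0.0]
force: [-0.4, -0.3, -0.7]
opening: 0.0097
gripper_force: 15.0
```

The earlier contact slid the spacer up about 8 mm in the grip. I'll go down to just above the tile tops and release, which leaves only a small drop.

>>> play_rows --deltas '[0,0,1.5,0,6,0,0,1,0,6,0,0,0,0,6,0,0,0,0,14,0,0,0,0,14,0,0,0,0,24,0,0,0,0,24]'

```text
t: 12.5
tool_pos: [0.5308, -0.2198, 0.029]
orientation: [0.024, -3.141, -0.0]
force: [-0.6, 0.0, -0.7]
opening: 0.022
gripper_force: 0.0
```

```bash
python3 - <<'E'
from tiles import *
c=cam('wrist'); np.save('w11.npy',c,allow_pickle=True); cv2.imwrite('pics/w11.png',cv2.resize(c['pixels'][200:380,200:440],None,fx=3,fy=3,interpolation=2))
s=robot.read_state(); print(s['t'],s['tool_pos'],s['orientation'],s['force'],s['opening'])
E
```

```text
12.55 [ 0.5308 -0.2198  0.029 ] [ 0.0235 -3.1412 -0.0002] [-0.3324 -0.4307  0.09  ] 0.022753488799861225
```

View pics/w11.png

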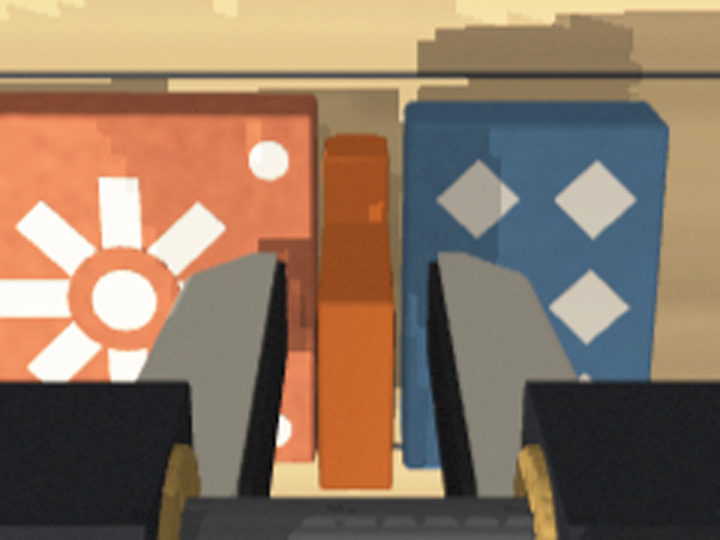

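The spacer stands upright in the wide joint at crop (355,300), clear of both tiles, with the fingers open. I'll rise and check the joint range for the quarter turn.

>>> play_rows --deltas '[0,0,-15,0,40,0,0,-25,0,60,0,0,-30,0,93,0,0,-10,0,93]'

```text
t: 12.88
tool_pos: [0.5329, -0.2209, 0.1136]
orientation: [-0.023, 3.137, -0.004]
force: [0.5, -0.4, 0.5]
opening: 0.0461
gripper_force: 0.0
```

```bash
python3 - <<'E'
from tiles import *
s=robot.read_state(); print(s['t'],s['q'],s['tool_pos'])
c=load('side0'); print('jar base',onz(c,[[409,428]],0), 'sponge',onz(c,[[328,455]],0))
E
```

```text
12.8833 [-0.4818  0.1365  1.6769  0.      1.3229 -2.0676] [ 0.5329 -0.2209  0.1136]
jar base [[ 0.6448 -0.4823  0.    ]] sponge [[ 0.4796 -0.4903  0.    ]]
```

>>> play_rows --deltas '[0,0,0,7,93,0,0,0,7,93,0,0,0,7,93,0,0,0,7,93,0,0,0,7,93,0,0,0,7,93,0,0,0,7,93,0,0,0,7,93,0,0,0,7,93,0,0,0,7,93]'

```text
t: 13.72
tool_pos: [0.5308, -0.2198, 0.1086]
orientation: [-1.79, -2.581, 0.0]
force: [-0.6, 0.1, -0.2]
opening: 0.093
gripper_force: 0.0
```

>>> play_rows --deltas '[0,0,0,7,93,0,0,0,7,93,0,0,0,6,93,-18,0,0,0,93,-20,0,0,0,93,0,0,0,0,93,0,0,0,0,93,0,0,0,0,93,0,0,0,0,93]'

```text
t: 14.47
tool_pos: [0.5314, -0.2571, 0.1088]
orientation: [-2.204, -2.238, -0.0]
force: [0.4, -0.4, -0.9]
opening: 0.0931
gripper_force: 0.0
```

```bash
python3 - <<'E'
from tiles import *
c=cam('wrist'); np.save('w12.npy',c,allow_pickle=True); save(c,'w12.png')
s=robot.read_state(); print(s['t'],s['tool_pos'],s['orientation'],s['q'],s['force'],s['opening'])
T=R.from_rotvec(s['orientation']).as_matrix()
print('expected px tile corners', proj(c,[[.50,-.227,.0268],[.56,-.227,.0268],[.50,-.172,.0268],[.56,-.172,.0268],[.53,-.22,.058]]))
hsv=cv2.cvtColor(c['pixels'],cv2.COLOR_BGR2HSV)
for nm,lo,hi in (('B',(97,95,60),(112,150,255)),('T',(4,120,60),(10,180,255)),('O',(10,180,60),(15,255,255))):
    m=cv2.inRange(hsv,lo,hi);k=cv2.connectedComponentsWithStats(m)
    print(nm,[r.tolist() for r in k[2][1:] if r[4]>150])
runs(c,range(180,360,12))
E
```

```text
14.5167 [ 0.5314 -0.2571  0.1089] [-2.2037 -2.2382 -0.0001] [-0.5375  0.1817  1.6356  0.0002  1.3249 -0.5532] [-0.1285 -0.2853 -0.9122] 0.0930043533753369
expected px tile corners [[272.1238 204.9328]
 [364.3727 206.4653]
 [270.6306 116.0166]
 [368.8136 117.7314]
 [318.3718 203.7777]]
B [[273, 119, 96, 64, 4427], [278, 292, 85, 74, 4483]]
T [[273, 202, 91, 89, 5417]]
O [[282, 186, 74, 27, 1635]]
180 [(np.str_('B'), 275, 310), (np.str_('B'), 311, 318), (np.str_('B'), 322, 367)]
192 [(np.str_('O'), 282, 302), (np.str_('O'), 335, 356)]
204 [(np.str_('T'), 275, 279), (np.str_('T'), 281, 284), (np.str_('O'), 294, 344)]
216 [(np.str_('w'), 279, 288), (np.str_('w'), 349, 358)]
228 [(np.str_('w'), 297, 303), (np.str_('w'), 314, 323), (np.str_('w'), 334, 339)]
240 [(np.str_('w'), 303, 309), (np.str_('w'), 328, 334), (np.str_('T'), 347, 350)]
252 [(np.str_('w'), 289, 305), (np.str_('w'), 311, 325), (np.str_('w'), 331, 348)]
264 [(np.str_('w'), 296, 309), (np.str_('w'), 314, 322), (np.str_('w'), 328, 340)]
276 [(np.str_('w'), 314, 322)]
288 []
300 [(np.str_('B'), 279, 363)]
312 [(np.str_('B'), 279, 287), (np.str_('w'), 287, 303), (np.str_('B'), 304, 312), (np.str_('w'), 313, 328), (np.str_('B'), 329, 338), (np.str_('w'), 338, 354), (np.str_('B'), 355, 362)]
324 [(np.str_('B'), 280, 332), (np.str_('B'), 333, 362)]
336 [(np.str_('B'), 280, 286), (np.str_('w'), 286, 304), (np.str_('B'), 305, 311), (np.str_('w'), 312, 329), (np.str_('B'), 330, 336), (np.str_('w'), 337, 354), (np.str_('B'), 355, 361)]
348 [(np.str_('B'), 280, 361)]
```

>>> play_rows --deltas '[0,1,20,0,93,0,0,25,0,93,0,0,25,0,93,0,0,15,0,93,0,0,8,0,93,0,0,0,0,93,0,0,0,0,93]'

```text
t: 15.1
tool_pos: [0.5328, -0.2576, 0.0166]
orientation: [2.204, 2.238, 0.0]
force: [0.1, -0.3, -0.3]
opening: 0.0934
gripper_force: 0.0
```

>>> play_rows --deltas '[0,0,0,0,66,0,0,0,0,66,0,0,0,0,66,0,0,0,0,55,0,0,0,0,55,0,0,0,0,55,0,0,0,0,55,0,0,0,0,55]' --newtons 40

```text
t: 15.77
tool_pos: [0.5326, -0.258, 0.0165]
orientation: [2.205, 2.238, -0.0]
force: [-0.5, 0.7, 3.3]
opening: 0.0595
gripper_force: 40.0
```

>>> play_rows --deltas '[1,0,0,0,55,1,0,0,0,55,1,0,0,0,55,1,0,0,0,55,0,0,0,0,55,0,0,0,0,55]'

```text
t: 16.27
tool_pos: [0.5329, -0.2541, 0.0166]
orientation: [2.204, 2.237, 0.0]
force: [0.4, -1.7, 4.3]
opening: 0.0594
gripper_force: 40.0
```

>>> play_rows --deltas '[0.5,0,0,0,55,0.5,0,0,0,55,0.5,0,0,0,55,0,0,0,0,55,0,0,0,0,55]'

```text
t: 16.68
tool_pos: [0.5328, -0.254, 0.0166]
orientation: [2.203, 2.236, -0.002]
force: [0.2, -9.3, 0.7]
opening: 0.06
gripper_force: 40.0
```

>>> play_rows --deltas '[0.5,0,0,0,55,0.5,0,0,0,55,0.5,0,0,0,55,0.5,0,0,0,55,0,0,0,0,55,0,0,0,0,55,0,0,0,0,55]' --newtons 50

```text
t: 17.27
tool_pos: [0.5328, -0.2539, 0.0168]
orientation: [2.202, 2.234, -0.004]
force: [1.1, -16.4, -1.0]
opening: 0.0595
gripper_force: 50.0
```

```bash
python3 - <<'E'
from tiles import *
c=cam('wrist'); np.save('w13.npy',c,allow_pickle=True); save(c,'w13.png')
s=robot.read_state(); print(s['t'],s['tool_pos'],s['orientation'],s['force'],s['wrist_torque'],s['opening'])
T=R.from_rotvec(s['orientation']).as_matrix()
hsv=cv2.cvtColor(c['pixels'],cv2.COLOR_BGR2HSV)
for nm,lo,hi in (('B',(97,95,60),(112,150,255)),('T',(4,120,60),(10,180,255)),('O',(10,180,60),(15,255,255))):
    m=cv2.inRange(hsv,lo,hi);k=cv2.connectedComponentsWithStats(m)
    print(nm,[r.tolist() for r in k[2][1:] if r[4]>100])
for u in (245,250,255,385,390): print(u,[(v,int(hsv[v,u,0]),int(hsv[v,u,2])) for v in range(100,330,6)])
c=cam('side'); np.save('s13.npy',c,allow_pickle=True)
hsv=cv2.cvtColor(c['pixels'],cv2.COLOR_BGR2HSV)
m=cv2.inRange(hsv,(6,180,100),(16,255,255));k=cv2.connectedComponentsWithStats(m)
print([r.tolist() for r in k[2][1:] if r[4]>10 and 280<r[0]<360])
a=load('side4')['pixels'].astype(int)[150:260,235:300];b=c['pixels'].astype(int)[150:260,235:300]
print('lid diff',(abs(a-b).max(2)>40).mean())
E
```

```text
17.3167 [ 0.5328 -0.2539  0.0167] [ 2.2021  2.2336 -0.0042] [  0.6731 -16.7181  -1.6071] [-3.0876 -0.0035  0.0161] 0.05920877633990204
B [[241, 120, 153, 100, 11156], [257, 407, 122, 45, 3798]]
T [[248, 236, 141, 130, 10665]]
O [[257, 221, 116, 48, 4494]]
245 [(100, 18, 170), (106, 18, 170), (112, 18, 170), (118, 19, 153), (124, 104, 127), (130, 103, 126), (136, 103, 126), (142, 103, 166), (148, 104, 189), (154, 103, 190), (160, 103, 192), (166, 104, 189), (172, 103, 126), (178, 104, 126), (184, 103, 122), (190, 104, 118), (196, 103, 116), (202, 103, 157), (208, 104, 153), (214, 104, 140), (220, 19, 139), (226, 18, 140), (232, 18, 137), (238, 18, 136), (244, 18, 135), (250, 18, 99), (256, 20, 67), (262, 120, 52), (268, 60, 53), (274, 150, 50), (280, 20, 57), (286, 20, 115), (292, 21, 115), (298, 21, 114), (304, 0, 27), (310, 0, 26), (316, 150, 24), (322, 30, 25), (328, 150, 23)]
250 [(100, 18, 174), (106, 18, 175), (112, 18, 174), (118, 19, 156), (124, 104, 127), (130, 103, 125), (136, 104, 127), (142, 104, 167), (148, 104, 188), (154, 103, 191), (160, 103, 192), (166, 103, 194), (17
[... 1754 characters left out ...]
104, 128), (130, 103, 129), (136, 104, 130), (142, 103, 126), (148, 104, 127), (154, 104, 127), (160, 103, 128), (166, 105, 122), (172, 103, 119), (178, 103, 111), (184, 104, 112), (190, 104, 114), (196, 103, 106), (202, 94, 101), (208, 20, 125), (214, 19, 148), (220, 18, 154), (226, 18, 155), (232, 19, 128), (238, 17, 108), (244, 19, 93), (250, 16, 70), (256, 15, 63), (262, 0, 59), (268, 60, 55), (274, 120, 57), (280, 90, 57), (286, 20, 124), (292, 18, 118), (298, 90, 28), (304, 120, 23), (310, 0, 21), (316, 0, 21), (322, 165, 24), (328, 0, 24)]
[[300, 76, 32, 32, 784], [334, 160, 6, 4, 12], [353, 183, 20, 48, 528], [308, 320, 13, 5, 38], [309, 327, 28, 31, 326]]
lid diff 0.6904895104895105
```

```bash
python3 - <<'E'
from tiles import *
c=load('w13'); s=robot.read_state()
hsv=cv2.cvtColor(c['pixels'],cv2.COLOR_BGR2HSV)
for u in (252,380): print(u,[(v,int(hsv[v,u,0]),int(hsv[v,u,2])) for v in range(212,256)])
print(onz(c,[[252,218.5],[252,247],[380,218.5],[380,247]],.0268))
b=cam('scene'); a=load('scene4')
d=abs(a['pixels'].astype(int)-b['pixels']).max(2)>50
print('case region diff',d[150:245,285:380].mean(), 'objects',d[195:310,325:425].mean(), d[320:400,80:190].mean())
h=cv2.cvtColor(b['pixels'],cv2.COLOR_BGR2HSV); k=cv2.connectedComponentsWithStats(cv2.inRange(h,(6,180,100),(16,255,255)))
print([r.tolist() for r in k[2][1:] if r[4]>10 and 150<r[0]<270])
s=robot.read_state(); print(s['t'],s['tool_pos'],s['force'])
E
```

```text
252 [(212, 102, 189), (213, 103, 191), (214, 103, 193), (215, 103, 192), (216, 103, 192), (217, 103, 192), (218, 103, 192), (219, 104, 174), (220, 23, 127), (221, 18, 137), (222, 18, 137), (223, 18, 139), (224, 18, 138), (225, 18, 139), (226, 18, 142), (227, 18, 142), (228, 18, 142), (229, 18, 144), (230, 18, 146), (231, 18, 147), (232, 18, 149), (233, 18, 149), (234, 18, 150), (235, 18, 151), (236, 19, 151), (237, 17, 140), (238, 11, 123), (239, 9, 110), (240, 8, 109), (241, 9, 108), (242, 9, 111), (243, 10, 118), (244, 9, 142), (245, 8, 181), (246, 9, 219), (247, 9, 228), (248, 9, 229), (249, 9, 227), (250, 9, 224), (251, 9, 223), (252, 9, 219), (253, 9, 214), (254, 9, 213), (255, 9, 213)]
380 [(212, 103, 173), (213, 104, 174), (214, 104, 173), (215, 103, 172), (216, 103, 171), (217, 104, 172), (218, 104, 177), (219, 103, 150), (220, 20, 141), (221, 18, 158), (222, 18, 158), (223, 19, 158), (224, 19, 157), (225, 19, 157), (226, 19, 159), (227, 18, 158), (228, 18, 158), (229, 18, 158), (230, 18, 157), (231, 18, 157), (232, 18, 157), (233, 18, 158), (234, 18, 157), (235, 14, 134), (236, 9, 113), (237, 9, 112), (238, 8, 113), (239, 9, 114), (240, 10, 111), (241, 9, 112), (242, 9, 116), (243, 9, 126), (244, 9, 154), (245, 9, 193), (246, 9, 224), (247, 9, 231), (248, 9, 231), (249, 9, 231), (250, 9, 232), (251, 9, 233), (252, 9, 232), (253, 9, 232), (254, 9, 233), (255, 9, 234)]
[[ 0.5041 -0.212   0.0268]
 [ 0.5037 -0.2243  0.0268]
 [ 0.5569 -0.2112  0.0268]
 [ 0.5576 -0.2235  0.0268]]
case region diff 0.3758448753462604 objects 0.007217391304347826 0.0
[]
17.4167 [ 0.5328 -0.2539  0.0167] [  0.8465 -17.6859  -1.2578]
```

```bash
python3 - <<'E'
from tiles import *
b=cam('scene'); a=load('scene4'); z=load('scene0')
Rz=R.from_euler('z',3.5,degrees=True).as_matrix(); o=np.array([.5157,.2263,0])
pts=[]
for al in (0,1.2,1.8):
  for y in (-.09,-.05,.05,.09):
    for r in (.03,.07,.11):
      pts.append(([.06-r*np.cos(al)+.0095*np.sin(al),y,.058+r*np.sin(al)+.0095*np.cos(al)],al))
P=np.array([p for p,_ in pts])@Rz.T+o; uv=proj(b,P).round().astype(int)
for (p,al),(u,v) in zip(pts,uv): print(al,p[1],(u,v),'closed0',z['pixels'][v,u],'open4',a['pixels'][v,u],'now',b['pixels'][v,u])
d=(abs(a['pixels'].astype(int)-b['pixels']).max(2)>50).astype('uint8')
print([r.tolist() for r in cv2.connectedComponentsWithStats(d)[2][1:] if r[4]>150])
E
```

```text
0 -0.09 (np.int64(320), np.int64(217)) closed0 [164 209 227] open4 [ 56 114 192] now [ 73 102 114]
0 -0.09 (np.int64(309), np.int64(212)) closed0 [165 209 227] open4 [ 84 116 129] now [ 87 117 129]
0 -0.09 (np.int64(297), np.int64(208)) closed0 [149 192 211] open4 [113 161 199] now [ 75 107 139]
0 -0.05 (np.int64(329), np.int64(211)) closed0 [157 178 191] open4 [122 160 180] now [ 75 102 115]
0 -0.05 (np.int64(317), np.int64(207)) closed0 [161 126 106] open4 [ 97 127 142] now [105 139 154]
0 -0.05 (np.int64(306), np.int64(202)) closed0 [145 174 192] open4 [108 157 197] now [113 160 200]
0 0.05 (np.int64(349), np.int64(197)) closed0 [162 206 224] open4 [ 97 134 149] now [ 93 129 145]
0 0.05 (np.int64(338), np.int64(193)) closed0 [155 200 219] open4 [125 166 184] now [128 167 187]
0 0.05 (np.int64(327), np.int64(189)) closed0 [142 186 204] open4 [ 92 134 170] now [ 80 117 151]
0 0.09 (np.int64(357), np.int64(192)) closed0 [169 214 231] open4 [ 97 131 148] now [ 99 132 149]
0 0.09 (np.int64(346), np.int64(188)) closed0 [158 200 219] open4 [ 86 113 129] now [100 136 150]
0 0.09 (np.int64
[... 1996 characters left out ...]
.05 (np.int64(367), np.int64(186)) closed0 [111 156 196] open4 [100 133 150] now [101 135 152]
1.8 0.05 (np.int64(370), np.int64(174)) closed0 [117 166 206] open4 [ 91 121 135] now [ 89 119 135]
1.8 0.09 (np.int64(371), np.int64(192)) closed0 [ 97 135 171] open4 [103 137 153] now [103 137 153]
1.8 0.09 (np.int64(374), np.int64(180)) closed0 [111 160 200] open4 [ 94 128 140] now [ 94 125 140]
1.8 0.09 (np.int64(378), np.int64(169)) closed0 [118 166 208] open4 [ 87 122 135] now [ 89 119 134]
[[118, 0, 103, 163, 6250], [184, 0, 117, 67, 3730], [133, 42, 14, 33, 198], [226, 67, 103, 138, 4884], [106, 85, 34, 38, 546], [323, 138, 70, 49, 1358], [170, 171, 35, 26, 392], [161, 199, 171, 107, 6411]]
```

The lid is still fully open, and the differences in that region are arm and shadow. I'll press slightly firmer and hand in.

>>> play_rows --deltas '[0.5,0,0,0,55,0.5,0,0,0,55,0,0,0,0,55,0,0,0,0,55,0,0,0,0,55,0,0,0,0,55]'

```text
t: 17.97
tool_pos: [0.5328, -0.2539, 0.0169]
orientation: [2.201, 2.233, -0.005]
force: [0.3, -20.8, -2.7]
opening: 0.0594
gripper_force: 50.0
```

```bash
python3 - <<'E'
from tiles import *
s=robot.read_state(); print(s['t'],s['tool_pos'],s['orientation'],s['force'],s['opening'],s['gripper_force'],s['dq'].round(3))
print(robot.close_job())
E
```

```text
17.9667 [ 0.5328 -0.2539  0.0169] [ 2.2014  2.2326 -0.0055] [  0.3108 -20.7903  -2.7216] 0.05936671539298433 49.999478459358215 [-0.001 -0.    -0.001  0.001  0.001 -0.001]
the job is handed in; nothing more can be done
None
```

I handed the job in at about 18 s with the lid open, the spacer in the wide joint and the star tile gripped and pressing it against the narrow blue tile at about 21 N; on the way the spacer touched the star tile's edge (about 10 N) and slid up in the grip, so it was released a few millimetres above the board, and I viewed 11 pictures instead of the allowed 10.

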